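# Fetch the stain remover from behind the inner sliding door

## Robot

A 6-joint arm with a two-finger parallel gripper is mounted at the origin on the work surface. World frame = base frame: x ahead of the robot, y to its left, z up, the work surface at z = 0. Lengths are in m, angles in rad, forces in N, time in s.
With the tool pointing down it reaches from about 0.35 to 0.85 m from the base axis. Payload 8.1 kg.
Tool frame: the origin (TCP) lies at the centre of the arm's flange, where the gripper is bolted on; the fingertips stand 186 mm ahead of it and the grasp point (between the pads) lies 167 mm ahead of it; z points along the fingers, y is the line along which they close (so a half turn about z gives the same grasp; the last joint's range is limited). The gripper opens to 93 mm and grips with 3 to 60 N. Pads are 15 mm wide; open, the fingers measure 128 mm over their backs; the gripper's body (75 mm by 188 mm) begins 65 mm behind the grasp point.
Start: joints at [1.206, 0.13, 1.488, -0, 1.523, -0.085], TCP at [0.166, 0.577, 0.405] pointing down, gripper open.
Joint ranges: [-2.96, 2.96], [-0.89, 2.26], [0.02, 2.5], [-1.34, 4.48], [0, 2.73], [-2.66, 2.66]. Speed limits (rad/s): [2.39, 2.39, 2.79, 3.14, 3.14, 3.14].

## Interface

Orientations are given as a rotation vector (axis times angle).
In Python, from plant import read_state, read_camera, camera_params, robot gives the robot as it stands.
- The arm moves only by the tool carry_out, never from a script. Its argument "targets" is a list of rows, each an object of numbers: "hand": the opening in per cent of the stroke, from 0 (shut) to 100 (fully open); "x", "y", "z": the shift along the tool's x, y, z in m; "ax", "ay", "az": the turn, a rotation vector about the tool's x, y, z in rad. In form: [{"hand": .., "x": .., "y": .., "z": .., "ax": .., "ay": .., "az": ..}, ...]. A call has 1 to 8 rows; each row is the pose to reach, as a shift and turn from the pose commanded when the call began, along the tool's axes at that moment; what a row does not reach only later rows make up. A row lasts 1/8 s, in which the tool goes at most 62.5 mm and 10.7 degrees, less where a joint would pass 70% of its speed; a pose out of reach is approached as far as the arm can. A call with a gripper value outside its range is refused whole. The fingers move at their own pace and stop on an object; "newtons" is the grip in N (left out, the last holds). Time passes only in rows, so rows that repeat a pose let the fingers close. It gives the time, the measured TCP pose, the force, the opening and the grip force at its end, in the units of the state.
- read_state(): the state, without advancing time (a new reading comes with each control period).
- read_camera(name): name is "scene" or "top" or "wrist"; returns (picture, depth): 420x560x3 uint8, blue, green, red; 420x560 float32, m along the optical axis (not along the pixel's ray), 0 where there is no reading.
- camera_params(name): a dict with "fx", "fy", "cx", "cy" (pixels), "k1" (the pictures are not rectified: a ray, as slopes to the right and down, at radius r is drawn at 1 + k1 r^2 times it, then the intrinsics apply), "position" and "rotation" of the camera in the world. Camera axes: x right, y up, looking along -z (the intrinsics and any distortion apply to the point x, -y, -z); pixel columns grow to the right and rows downward; lengths in m; the calibration is good to about 2 mm. A picture is of the moment at which its call begins: read the wrist's pose just before it. camera_params takes no time and is no camera call; for the wrist camera it gives the pose at the moment of the call.
- robot.close_job(): hands the job in; it is judged then, once.
The state is a dict: "t": time; "q": joint angles; "dq": joint speeds; "joint_torque": joint torques, N m; "tool_pos": TCP position; "orientation": TCP orientation; "force": force on the tool from outside, world axes, zero at the start; "wrist_torque": the same for the moment, N m; "opening": finger opening in m; "gripper_force": force on a finger pad.
Only numpy, scipy, OpenCV 4.12 (cv2) and the standard library are available. Lean on these libraries where they do the work, as an engineer would, in place of code of your own. Each camera call takes 0.05 s, during which the arm holds its last target. There are 200 camera calls.

## Task

Slide the inner clear door (the right-hand one, with the black finger cup) all the way behind the outer door until it meets its stop, gently, without slamming it, and leave the outer door closed. Then take the red-capped bottle out, stand it upright in the middle of the blue tray, set down rather than dropped, and let go of it; leave everything else standing where it is.

Things in the scene. Friction and masses are not known exactly. Their poses are not given: they have to be found in the camera images.
- case: White fixed case, 217 x 460 x 195 mm. Origin: centre of underside, 100 mm behind its front; x from its low front (robot side) to its high back, y left, z up. Side walls, outside y = +-218, end flush with the slope; a wall at y = 0 divides it; floor 8 mm thick. Two clear doors slide along y in tracks one under the other (about 4 N each); the inner, shut, covers y = -217 to 8 mm.
- slope (a point): Fixed point on the case's clear sloping front, at the middle of its lower end, in the plane of the outer door's top face. Axes: x up the slope (tilted 20 degrees, front low), y along the doors' travel (left), z the outward normal. Doors span x = 6 to 194 mm. The inner door's top face lies at z = -10 mm. The bottle tops clear the doors' underside by only about 5 to 10 mm.
- inner_door (a joint): Travel of the inner door in m, 0 shut, growing as it slides along the case's +y behind (under) the outer door, to a hard stop at 0.195. It may start slightly ajar.
- inner_pull (a point): Centre of the mouth of the inner door's black finger cup, on its top face, mid-width (moves with it). Square recess 46 x 46 mm, 10 mm deep normal to the slope; closed fingertips fit in and push its side wall. Fingers in it run into the outer door's edge after some 70 mm, long before the stop; the rest is done by going round and pushing the door's right-hand edge.
- inner_edge (a point): On the orange right-hand (-y) edge of the inner door, on its top face, 50 mm up the slope, a place clear of the bottles (moves with the door). Edge strip 10 mm wide, 10 mm deep normal to the slope, flat towards -y. Shut, it lies 1 mm from the case's side wall; at the stop it is still 14 mm short of the shut outer door's edge.
- outer_door (a joint): Travel of the outer door in m, 0 shut, growing along the case's -y (it must stay near 0). May start a few mm ajar.
- outer_edge (a point): Point on the dark blue right-hand (-y) edge of the outer door, on its top face, 50 mm up the slope. The outer door is 6 mm thick; its top face lies 10 mm above the inner door's.
- red_bottle: White bottle, red cap, about 0.2 kg, 120 mm tall, loose on the floor of the case's right half. Origin: centre of underside. Body 46 mm in diameter to 68 mm up, tapering to 80 mm; cap 30 mm in diameter, 80 to 120 mm. Gripped 14 to 18 mm below the top with the tool square to the slope, the gripper's body stays out of the case. Lifted 200 mm it clears the case.
- blue_bottle: Same bottle with a blue cap, in the same compartment, 90 mm beside the red one (either may be left or right). Not to be disturbed.
- tin: Green tin, 70 mm in diameter, 90 mm tall, in the left half of the case. Origin: centre of its underside.
- tray: Square blue tray, 130 x 130 mm outside, 22 mm high, fixed. Origin: centre of its underside; walls 5 mm thick, inner floor 5 mm above the origin.
- mug: White mug on the counter, 85 mm tall.
- scrub_brush: Brush lying on the counter before the case, 170 mm long.
- jar: Amber jar, 110 mm tall.
- detergent: Green bottle, 200 mm tall, beyond the tray.
- scoop_cup: Yellow cup, 60 mm tall.
Mind the look-alikes: they are no part of the job. Several things look just like the tray: the one meant starts farthest from the robot's base.

How it is judged:
On the way, in this order (a step that is already met when the one before it is completed fails the run):
1. the inner door is slid home behind the outer door (within 5 mm of its stop) with the outer door shut, the red bottle still in the case (value of joint inner_door above 0.19 m and value of joint outer_door below 0.02 m and z of red_bottle in the frame of case below 0.03 m), for 0.2 s.
2. the red bottle is lifted out of the case (value of joint inner_door above 0.18 m and height (world z) of red_bottle above 0.12 m), for 0.1 s.
At the end, for the whole second after the job is handed in: The inner door stands within 15 mm of its stop behind the outer door, the outer door within 20 mm of shut; the red-capped bottle stands upright (within 0.1 rad), at rest and released on the tray's floor, within 45 mm of its centre; the blue-capped bottle still stands in the case (value of joint inner_door above 0.18 m and value of joint outer_door below 0.02 m and horizontal distance between red_bottle and tray below 0.045 m and height (world z) of red_bottle below 0.012 m and angle between red_bottle's own z axis and vertical below 0.1 rad and linear speed of red_bottle below 0.02 m/s and z of blue_bottle in the frame of case below 0.02 m and angle between blue_bottle's own z axis and vertical below 0.15 rad); the robot touches nothing.
It fails at once if the inner door is slammed: it reaches the last 15 mm of its travel faster than 0.2 m/s (value of joint inner_door above 0.18 m and velocity of joint inner_door above 0.2 m/s).
It fails at once if the outer door is pulled open by more than 30 mm (value of joint outer_door above 0.03 m).
It fails at once if the blue-capped bottle or the tin is moved by more than 30 mm or tipped over (distance of any of blue_bottle, tin from where it was at the start of the episode above 0.03 m or angle between any of blue_bottle, tin's own z axis and vertical above 0.5 rad).
It fails at once if the red bottle is dropped over the tray from more than about 40 mm (horizontal distance between red_bottle and tray below 0.08 m and height (world z) of red_bottle above 0.03 m and linear speed of red_bottle above 0.45 m/s and contact force between the fingers and red_bottle below 0.1 N).
It fails at once if something on the counter is moved by more than 30 mm (distance of any of mug, scrub_brush, jar, detergent, scoop_cup from where it was at the start of the episode above 0.03 m).
It also fails if it takes over 64 s, if anything falls off the work surface, if the arm or the gripper's body presses on something with over 40 N, if the wrist force passes 120 N, or if a joint passes its speed limit or range.

## Working session

There is one attempt and no reset: what is moved stays moved. The work goes in short steps, Python scripts to look and compute and a tool call to move; the robot and the scene stay as the last step left them, time stands still between calls to the robot, and variables do not carry over. Pictures are saved under pics/ and viewed, at most 10 in all, crops included, and the job is handed in when it is done.

Besides the shell and the picture viewer there is one more tool, called after "Request:" as name(argument=value, ...) on one line, values as JSON. carry_out: Moves the arm, as the interface text tells. Its arguments: {"type":"object","properties":{"targets":{"type":"array","items":{"type":"object","properties":{"hand":{"type":"number"},"x":{"type":"number"},"y":{"type":"number"},"z":{"type":"number"},"ax":{"type":"number"},"ay":{"type":"number"},"az":{"type":"number"}}}},"newtons":{"type":"number"}},"required":["targets"]}

```bash
mkdir -p pics; ls; cat > h.py <<'E'
import numpy as np, cv2
from plant import *
from scipy.spatial.transform import Rotation as R
def snap(n,f):
    p=camera_params(n); im,d=read_camera(n); cv2.imwrite('pics/'+f+'.png',im); np.savez('pics/'+f+'.npz',d=d,im=im,**p); return im,d,p
def load(f): return np.load('pics/'+f+'.npz')
def ray(p,u,v):
    a=np.array([[(u-p['cx'])/p['fx'],(v-p['cy'])/p['fy']]]);x=a.copy()
    for _ in range(20): x=a/(1+p['k1']*(x**2).sum())
    r=np.asarray(p['rotation']); r=r if r.shape==(3,3) else R.from_rotvec(r).as_matrix() if r.size==3 else R.from_quat(r).as_matrix()
    return r@np.array([x[0,0],-x[0,1],-1])
def at(p,u,v,z=None,d=None):
    k=ray(p,u,v);o=np.asarray(p['position'])
    return o+k*((z-o[2])/k[2] if z is not None else d if d is not None else p['d'][int(round(v)),int(round(u))])
E
python3 - <<'E'
from h import *
for n in('scene','top'):
    im,d,p=snap(n,n+'0'); print(n,p)
print(read_state())
E
```

```text
pics
scene {'fx': 467.7700650867934, 'fy': 467.7700650867934, 'cx': 276.3083138388875, 'cy': 211.2474840464672, 'k1': -0.029725513376859476, 'position': array([ 0.3126582 , -1.06164359,  1.1303974 ]), 'rotation': array([ 0.80450627, -0.06217157, -0.16422267])}
top {'fx': 434.2148660032549, 'fy': 434.2148660032549, 'cx': 278.9076459468849, 'cy': 213.32694987421485, 'k1': -0.1036293332820949, 'position': array([ 0.24320286, -0.00866899,  1.23253549]), 'rotation': array([ 0.15305027, -0.17041227, -1.67926263])}
{'t': 0.1, 'q': array([ 1.20558395e+00,  1.31037909e-01,  1.48917996e+00, -2.82655453e-05,
        1.52301207e+00, -8.54401205e-02]), 'dq': array([-0.0001523 , -0.00192626, -0.00287617,  0.00132623,  0.00090558,
       -0.00028553]), 'joint_torque': array([ 1.12941889e-03, -5.61341321e+01, -4.93096268e+01,  7.70725915e-02,
        2.91876763e-02, -7.19011018e-05]), 'tool_pos': array([0.16561169, 0.57646703, 0.40381536]), 'orientation': array([-4.37983941e-01, -3.11056952e+00,  2.51646188e-03]), 'force': array([0.40731584, 0.39949705, 0.34277752]), 'wrist_torque': array([-0.00185749, -0.0278239 , -0.0163229 ]), 'gripper_force': 0.0, 'opening': 0.093169978251489}
```

View pics/scene0.png

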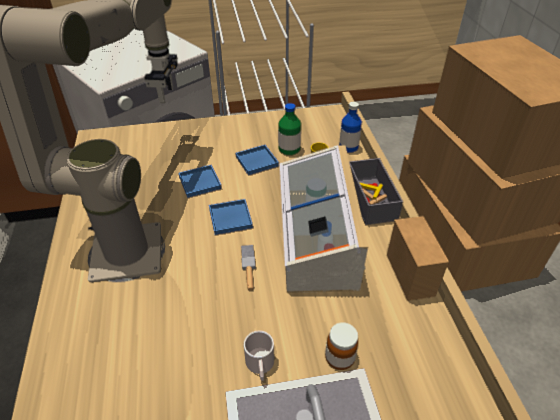

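View pics/top0.png

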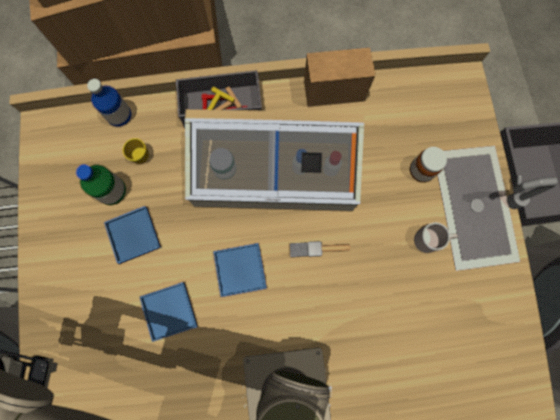

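The top view shows the case at columns 185–362 and rows 120–208. The cup is at (312,162), the orange edge at column 353, the blue edge at column 276, the red cap at (335,157) and the blue cap at (300,156). The trays are at (133,235), (168,311) and (240,269). I'll enlarge the case.

```bash
python3 - <<'E'
from h import *
p=load('top0');c=p['im'][110:215,178:370];cv2.imwrite('pics/c1.png',cv2.resize(c,None,fx=4,fy=4,interpolation=cv2.INTER_CUBIC))
for u,v in [(133,235),(168,311),(240,269)]: print(at(p,u,v,z=0.006))
for u,v in [(353,135),(353,195),(276,165),(312,162),(335,157),(225,165)]: print(u,v,at(p,u,v))
E
```

```text
[0.47888659 0.38963342 0.006     ]
[0.25318434 0.30257263 0.006     ]
[0.34756215 0.09057429 0.006     ]
353 135 [ 0.6428843  -0.24731851  0.17770902]
353 195 [ 0.50272467 -0.23923505  0.09690548]
276 165 [ 0.59116161 -0.0403674   0.15669067]
312 162 [ 0.59334793 -0.13592351  0.14196097]
335 157 [ 0.59582197 -0.19590838  0.15556056]
225 165 [0.60697141 0.09129479 0.15551481]
```

View pics/c1.png

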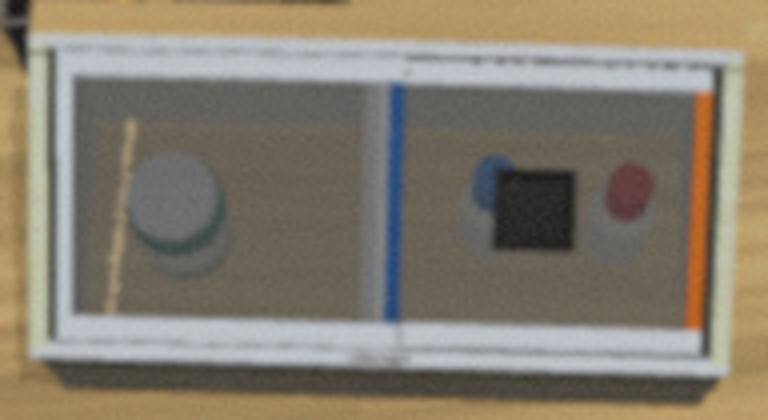

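Crop (4x, offset 178,110): the blue edge runs from (397,85) to (391,320) and the orange edge from (705,95) to (694,328). The cup is at (534,210), with the blue cap left of it and the red cap at (630,192). There's a small dark gap to the right of the orange edge. Next I'll fit planes and yaw.

```bash
python3 - <<'E'
from h import *
p=load('top0')
def C(u,v): return 178+(u+.5)/4-.5,110+(v+.5)/4-.5
def fit(u0,u1,v0,v1):
    P=np.array([at(p,*C(u,v)) for u in range(u0,u1,8) for v in range(v0,v1,8)])
    c=np.median(P,0)
    for _ in range(4):
        m=P.mean(0);n=np.linalg.svd(P-m)[2][2];n*=np.sign(n[2]);e=(P-m)@n;P=P[abs(e)<max(2*e.std(),.002)]
    return m,n,e.std()
a=fit(100,350,100,300);b=fit(420,480,110,310);b2=fit(590,680,110,310)
for x in(a,b,b2):print(x, np.degrees(np.arccos(x[1][2])),np.degrees(np.arctan2(-x[1][1],-x[1][0])))
def on(u,v,m,n):
    k=ray(p,*C(u,v));o=p['position'];return o+k*((m-o)@n/(k@n))
print('blue',on(397,85,*a[:2]),on(391,320,*a[:2]))
for q in [(714,95),(703,328),(705,95),(694,328),(534,210),(495,170),(575,250)]: print('inner',q,on(*q,*b2[:2]))
for q in[(743,52),(728,372),(715,75),(703,352),(28,35),(28,358)]: print('frame',q,on(*q,*a[:2]))
print('off',(b2[0]-a[0])@a[1],(b[0]-a[0])@a[1])
E
```

```text
(array([0.619653 , 0.0666622, 0.1615054]), array([-0.33900296,  0.04861405,  0.93952843]), np.float64(0.0018363840897500253)) 20.02748756199407 -8.160750655243296
(array([ 0.59930268, -0.07694893,  0.15109533]), array([-0.33903558,  0.05536543,  0.93914298]), np.float64(0.001877513461170484)) 20.09187361904049 -9.274689795346193
(array([ 0.58316881, -0.19662745,  0.15953929]), array([-0.13865287, -0.98136685,  0.13302064]), np.float64(0.017896852496915406)) 82.35582120930519 81.9581665579544
blue [ 0.67252783 -0.05210253  0.18672908] [ 0.53154022 -0.03177843  0.13480595]
inner (714, 95) [0.19640142 0.02005166 1.35495742]
inner (703, 328) [0.20714863 0.02259247 1.38490468]
inner (705, 95) [0.18963697 0.02337602 1.3724322 ]
inner (694, 328) [0.20065363 0.0271681  1.41189159]
inner (534, 210) [ 0.26987871 -0.01818804  1.14943043]
inner (495, 170) [ 0.26446608 -0.01441862  1.17159773]
inner (575, 250) [ 0.28241973 -0.02682404  1.09878987]
frame (743, 52) [ 0.66660756 -0.275115    0.19613225]
frame (728, 372) [ 0.47387299 -0.24779834  0.12517584]
frame (715, 75) [ 0.65492913 -0.25583939  0.19092103]
frame (703, 352) [ 0.4881434  -0.23252839  0.12953481]
frame (28, 35) [0.73152602 0.18066037 0.19597309]
frame (28, 358) [0.53641172 0.20871901 0.12411963]
off -0.0022785466461395358 -0.009863254917267403
```

```bash
cat >> h.py <<'E'
psi=np.radians(-8.2);a20=np.radians(20)
EY=np.array([-np.sin(psi),np.cos(psi),0]);H=np.array([np.cos(psi),np.sin(psi),0]);Z=np.array([0,0,1.])
EX=np.cos(a20)*H+np.sin(a20)*Z;EN=np.cos(a20)*Z-np.sin(a20)*H
# slope origin: blue edge mid is x=100 at y~-.0085 rel
O=np.array([.6196530,.0666622,.1615054]); O=O+EY*(.0529-O@EY)
O=O+EX*((.6006-O@H)/np.cos(a20)-.100)
def S(x,y,z): return O+x*EX+y*EY+z*EN          # slope -> world
def toS(w): return np.array([(w-O)@EX,(w-O)@EY,(w-O)@EN])
RS=np.column_stack([-EX,EY,-EN])               # tool square to slope
def rel(tip,Rg=RS,L=.186):
    """delta (tool axes) from the present pose to have tip point there"""
    s=read_state();R0=R.from_rotvec(s['orientation']);T=np.asarray(tip)-L*Rg[:,2]
    print('t',round(s['t'],2),'d',np.round(R0.inv().apply(T-s['tool_pos']),4),'rot',np.round((R0.inv()*R.from_matrix(Rg)).as_rotvec(),4),'T',np.round(T,3))
def tipS(L=.186):
    s=read_state();return toS(s['tool_pos']+L*R.from_rotvec(s['orientation']).as_matrix()[:,2])
E
python3 - <<'E'
from h import *
p=load('top0')
def C(u,v): return 178+(u+.5)/4-.5,110+(v+.5)/4-.5
def inn(u,v,z):
    k=ray(p,*C(u,v));o=p['position'];return np.round(toS(o+k*((O+z*EN-o)@EN/(k@EN))),4)
print('O',O,np.linalg.det(RS))
print('blueR',inn(405,85,0),inn(399,320,0))
for q in [(715,95),(704,328),(696,95),(685,328),(495,170),(495,250),(575,170),(575,250)]: print(q,inn(*q,-.01))
for q in [(727,95),(740,52),(28,35)]: print(q,inn(*q,0))
# cap tops through door: z=.128
for q in [(632,188),(493,180)]:
    w=at(p,*C(*q),z=.128);print(q,w,toS(w))
rel(S(.1,-.09,.10)); rel(S(.1,-.09,.03))
E
```

```text
O [ 0.50899613 -0.01990104  0.12613509] 1.0
blueR [ 0.1773 -0.0137 -0.    ] [ 0.0257 -0.0138 -0.    ]
(715, 95) [ 0.1772 -0.2149 -0.01  ]
(704, 328) [ 0.0251 -0.2149 -0.01  ]
(696, 95) [ 0.1768 -0.2025 -0.01  ]
(685, 328) [ 0.0248 -0.2023 -0.01  ]
(495, 170) [ 0.1245 -0.0736 -0.01  ]
(495, 250) [ 0.0725 -0.0753 -0.01  ]
(575, 170) [ 0.126  -0.1257 -0.01  ]
(575, 250) [ 0.074  -0.1277 -0.01  ]
(727, 95) [ 0.177 -0.221 -0.   ]
(740, 52) [ 0.2047 -0.2282 -0.    ]
(28, 35) [ 0.204   0.2303 -0.    ]
(632, 188) [ 0.60570594 -0.20252151  0.128     ] [ 0.11506236 -0.16695978 -0.03989468]
(493, 180) [ 0.62175313 -0.11066118  0.128     ] [ 0.11767582 -0.07374982 -0.0408459 ]
t 0.1 d [-0.5032 -0.5681 -0.0244] rot [-0.0255 -0.3487 -0.135 ] T [ 0.492 -0.108  0.429]
t 0.1 d [-0.5269 -0.5647  0.0414] rot [-0.0255 -0.3487 -0.135 ] T [ 0.516 -0.112  0.363]
```

Request:
carry_out(targets=[{"hand": 0,"x": -0.25,"y": -0.28,"z": -0.03,"ax": -0.0255,"ay": -0.3487,"az": -0.135},{"hand": 0,"x": -0.25,"y": -0.28,"z": -0.03,"ax": -0.0255,"ay": -0.3487,"az": -0.135},{"hand": 0,"x": -0.25,"y": -0.28,"z": -0.03,"ax": -0.0255,"ay": -0.3487,"az": -0.135},{"hand": 0,"x": -0.25,"y": -0.28,"z": -0.03,"ax": -0.0255,"ay": -0.3487,"az": -0.135},{"hand": 0,"x": -0.5,"y": -0.57,"z": -0.025,"ax": -0.0255,"ay": -0.3487,"az": -0.135},{"hand": 0,"x": -0.5,"y": -0.57,"z": -0.025,"ax": -0.0255,"ay": -0.3487,"az": -0.135},{"hand": 0,"x": -0.5,"y": -0.57,"z": -0.025,"ax": -0.0255,"ay": -0.3487,"az": -0.135},{"hand": 0,"x": -0.5,"y": -0.57,"z": -0.025,"ax": -0.0255,"ay": -0.3487,"az": -0.135}], newtons=20)

```text
t: 1.1
tool_pos: [0.3795, 0.1237, 0.4271]
orientation: [0.199, 2.785, -0.032]
force: [0.5, 0.0, 0.4]
opening: 0.0173
gripper_force: 0.0
```

```bash
python3 -c "
from h import *
rel(S(.099,-.1005,.05));print(tipS(),read_state()['opening'])"
```

```text
t 1.1 d [-0.1357 -0.2244  0.0973] rot [ 0.002   0.0011 -0.0001] T [ 0.507 -0.121  0.382]
[-0.03652542  0.12408612  0.14760688] 0.017340064680436394
```

Request:
carry_out(targets=[{"hand": 0,"x": -0.136,"y": -0.224,"z": 0.05},{"hand": 0,"x": -0.136,"y": -0.224,"z": 0.05},{"hand": 0,"x": -0.136,"y": -0.224,"z": 0.05},{"hand": 0,"x": -0.136,"y": -0.224,"z": 0.05},{"hand": 0,"x": -0.136,"y": -0.224,"z": 0.09},{"hand": 0,"x": -0.136,"y": -0.224,"z": 0.09},{"hand": 0,"x": -0.136,"y": -0.224,"z": 0.09}])

```text
schema error: expected keys hand, x, y, z, ax, ay, az
```

```bash
python3 -c "
from h import *
rel(S(.099,-.1005,-.017));print(tipS(),read_state()['opening'])
im,d,p=snap('wrist','w1')"
```

```text
t 1.1 d [-0.1356 -0.2245  0.1643] rot [ 0.002   0.0011 -0.0001] T [ 0.53  -0.124  0.319]
[-0.03652542  0.12408612  0.14760688] 0.017340064680436394
```

View pics/w1.png

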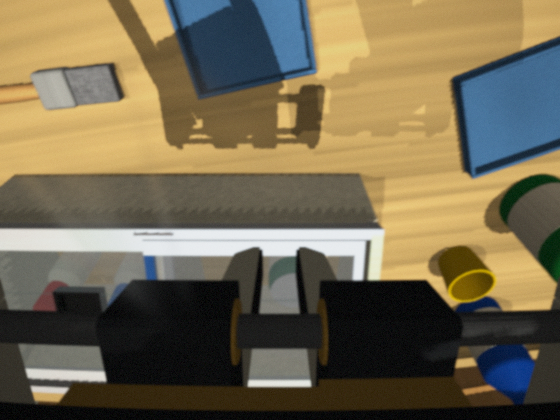

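The move was refused because each row needs all seven keys. The picture is from the old pose: the fingers, still closing, are over the left half of the case, and the cup is at (80,300). I'll resend with every key filled in.

Request:
carry_out(targets=[{"hand": 0,"x": -0.136,"y": -0.224,"z": 0.05,"ax": 0,"ay": 0,"az": 0},{"hand": 0,"x": -0.136,"y": -0.224,"z": 0.05,"ax": 0,"ay": 0,"az": 0},{"hand": 0,"x": -0.136,"y": -0.224,"z": 0.05,"ax": 0,"ay": 0,"az": 0},{"hand": 0,"x": -0.136,"y": -0.224,"z": 0.05,"ax": 0,"ay": 0,"az": 0},{"hand": 0,"x": -0.136,"y": -0.224,"z": 0.09,"ax": 0,"ay": 0,"az": 0},{"hand": 0,"x": -0.136,"y": -0.224,"z": 0.09,"ax": 0,"ay": 0,"az": 0},{"hand": 0,"x": -0.136,"y": -0.224,"z": 0.09,"ax": 0,"ay": 0,"az": 0}])

```text
t: 2.02
tool_pos: [0.5043, -0.1181, 0.3889]
orientation: [0.2, 2.786, -0.032]
force: [-0.0, -0.4, 0.6]
opening: 0.0006
gripper_force: 0.0
```

```bash
python3 -c "
from h import *
rel(S(.099,-.1005,-.017));print(tipS(),read_state()['opening'])
im,d,p=snap('wrist','w2')"
```

```text
t 2.02 d [-0.0004 -0.0028  0.0747] rot [ 0.0021 -0.0005 -0.0004] T [ 0.53  -0.124  0.319]
[ 0.09857407 -0.09747589  0.05774026] 0.000610663355379086
```

View pics/w2.png

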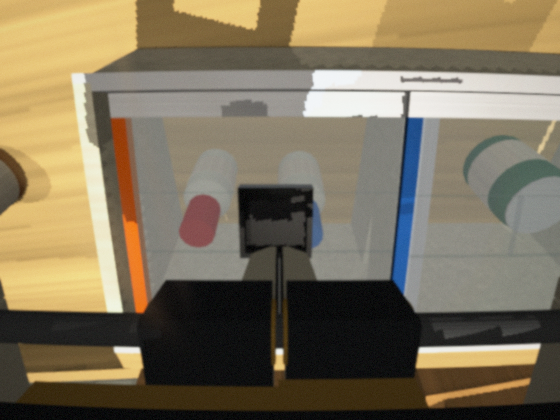

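The cup mouth has corners at (240,185), (312,185) and (315,257), and the closed fingers are lined up with it at column 279.

```bash
python3 -c "
from h import *
p=load('w2')
for q in [(239,184),(313,184),(239,258),(316,258),(407,150),(148,310),(126,118)]:
  k=ray(p,*q);o=p['position'];z=0 if q[0]>400 else -.01
  print(q,np.round(toS(o+k*((O+z*EN-o)@EN/(k@EN))),4))"
```

```text
(239, 184) [ 0.0686 -0.126  -0.01  ]
(313, 184) [ 0.0686 -0.0737 -0.01  ]
(239, 258) [ 0.1252 -0.1278 -0.01  ]
(316, 258) [ 0.1252 -0.0698 -0.01  ]
(407, 150) [ 0.0435 -0.0127 -0.    ]
(148, 310) [ 0.1707 -0.2024 -0.01  ]
(126, 118) [ 0.0228 -0.2017 -0.01  ]
```

Request:
carry_out(targets=[{"hand": 0,"x": 0,"y": -0.002,"z": 0.03,"ax": 0,"ay": 0,"az": 0},{"hand": 0,"x": 0,"y": -0.002,"z": 0.06,"ax": 0,"ay": 0,"az": 0},{"hand": 0,"x": 0,"y": -0.002,"z": 0.067,"ax": 0,"ay": 0,"az": 0},{"hand": 0,"x": 0,"y": -0.002,"z": 0.073,"ax": 0,"ay": 0,"az": 0},{"hand": 0,"x": 0,"y": -0.002,"z": 0.073,"ax": 0,"ay": 0,"az": 0}])

```text
t: 2.7
tool_pos: [0.5291, -0.1239, 0.3213]
orientation: [0.199, 2.784, -0.033]
force: [-0.4, 0.5, -0.2]
opening: 0.0005
gripper_force: 0.0
```

```bash
python3 -c "
from h import *
print(tipS(),read_state()['force'])"
```

```text
[ 0.0997599  -0.09980239 -0.01446408] [-0.43434895  0.49111589 -0.18281543]
```

In the cup without contact. I'll push along +y.

Request:
carry_out(targets=[{"hand": 0,"x": 0,"y": 0.006,"z": 0,"ax": 0,"ay": 0,"az": 0},{"hand": 0,"x": 0,"y": 0.014,"z": 0,"ax": 0,"ay": 0,"az": 0},{"hand": 0,"x": 0,"y": 0.023,"z": 0,"ax": 0,"ay": 0,"az": 0},{"hand": 0,"x": 0,"y": 0.032,"z": 0,"ax": 0,"ay": 0,"az": 0},{"hand": 0,"x": 0,"y": 0.041,"z": 0,"ax": 0,"ay": 0,"az": 0},{"hand": 0,"x": 0,"y": 0.05,"z": 0,"ax": 0,"ay": 0,"az": 0},{"hand": 0,"x": 0,"y": 0.058,"z": 0,"ax": 0,"ay": 0,"az": 0},{"hand": 0,"x": 0,"y": 0.058,"z": 0,"ax": 0,"ay": 0,"az": 0}])

```text
t: 3.7
tool_pos: [0.5375, -0.0657, 0.3206]
orientation: [0.199, 2.785, -0.032]
force: [-0.4, -0.5, 2.5]
opening: 0.0005
gripper_force: 1.2
```

```bash
python3 -c "
from h import *
print(tipS(),read_state()['force'])"
```

```text
[ 0.09930644 -0.04075765 -0.01516131] [-0.42145202 -0.45308441  2.4619911 ]
```

Request:
carry_out(targets=[{"hand": 0,"x": 0,"y": -0.004,"z": 0,"ax": 0,"ay": 0,"az": 0},{"hand": 0,"x": 0,"y": -0.004,"z": -0.03,"ax": 0,"ay": 0,"az": 0},{"hand": 0,"x": 0,"y": -0.004,"z": -0.07,"ax": 0,"ay": 0,"az": 0},{"hand": 0,"x": 0.02,"y": -0.06,"z": -0.07,"ax": 0,"ay": 0,"az": 0},{"hand": 0,"x": 0.04,"y": -0.11,"z": -0.07,"ax": 0,"ay": 0,"az": 0},{"hand": 0,"x": 0.049,"y": -0.145,"z": -0.07,"ax": 0,"ay": 0,"az": 0},{"hand": 0,"x": 0.049,"y": -0.145,"z": -0.07,"ax": 0,"ay": 0,"az": 0}])

```text
t: 4.58
tool_pos: [0.4459, -0.2022, 0.3679]
orientation: [0.206, 2.787, -0.032]
force: [-0.5, -1.1, -0.3]
opening: 0.0004
gripper_force: 0.0
```

```bash
python3 -c "
from h import *
print(tipS())
im,d,p=snap('wrist','w3')"
```

```text
[ 0.04815298 -0.18922315  0.05362291]
```

View pics/w3.png

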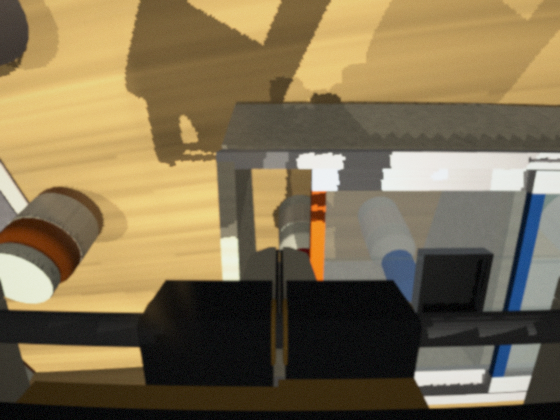

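The orange edge is at columns 311–326 from row 190 to 280, just right of the fingers at columns 245–318, and the cup is beside the outer door's edge.

```bash
python3 -c "
from h import *
p=load('w3')
for q in [(311,195),(311,230),(326,230),(235,170),(250,170),(223,200),(415,250),(525,230),(513,230)]:
  k=ray(p,*q);o=p['position'];z=0 if q[0]>500 or q[0]<260 else -.01
  print(q,np.round(toS(o+k*((O+z*EN-o)@EN/(k@EN))),4))"
```

```text
(311, 195) [ 0.0252 -0.167  -0.01  ]
(311, 230) [ 0.0511 -0.1664 -0.01  ]
(326, 230) [ 0.0512 -0.1556 -0.01  ]
(235, 170) [ 0.0059 -0.2183  0.    ]
(250, 170) [ 0.0059 -0.2084 -0.    ]
(223, 200) [ 0.0261 -0.2271 -0.    ]
(415, 250) [ 0.0672 -0.0887 -0.01  ]
(525, 230) [ 0.0487 -0.014   0.    ]
(513, 230) [ 0.0486 -0.0231  0.    ]
```

```bash
python3 -c "
from h import *
print(read_state()['q'])
R2=np.column_stack([EY,EX,-EN]);print(np.linalg.det(R2));rel(S(.05,-.186,.055),R2)
R2=np.column_stack([-EY,-EX,-EN]);print(np.linalg.det(R2));rel(S(.05,-.186,.055),R2)"
```

```text
[-0.5863388  -0.32950416  2.00540076  0.16236058  1.1547915  -2.05307101]
1.0
t 4.62 d [-0.001   0.0023 -0.0013] rot [ 5.0000e-04 -2.4000e-03  1.5671e+00] T [ 0.447 -0.199  0.37 ]
1.0
t 4.62 d [-0.001   0.0023 -0.0013] rot [ 2.4000e-03  5.0000e-04 -1.5745e+00] T [ 0.447 -0.199  0.37 ]
```

Request:
carry_out(targets=[{"hand": 0,"x": 0,"y": 0.003,"z": 0,"ax": 0,"ay": 0,"az": 1.57},{"hand": 0,"x": 0,"y": 0.003,"z": 0,"ax": 0,"ay": 0,"az": 1.57},{"hand": 0,"x": 0,"y": 0.003,"z": 0,"ax": 0,"ay": 0,"az": 1.57},{"hand": 0,"x": 0,"y": 0.003,"z": 0,"ax": 0,"ay": 0,"az": 1.57},{"hand": 0,"x": 0,"y": 0.003,"z": 0,"ax": 0,"ay": 0,"az": 1.57},{"hand": 0,"x": 0,"y": 0.003,"z": 0,"ax": 0,"ay": 0,"az": 1.57},{"hand": 0,"x": 0,"y": 0.003,"z": 0,"ax": 0,"ay": 0,"az": 1.57},{"hand": 0,"x": 0,"y": 0.003,"z": 0,"ax": 0,"ay": 0,"az": 1.57}])

```text
t: 5.62
tool_pos: [0.4481, -0.1961, 0.3687]
orientation: [2.096, 1.939, 0.32]
force: [-0.2, 1.0, 0.5]
opening: 0.0005
gripper_force: 0.0
```

Request:
carry_out(targets=[{"hand": 0,"x": 0,"y": 0,"z": 0,"ax": 0,"ay": 0,"az": 0.07},{"hand": 0,"x": 0,"y": 0,"z": 0,"ax": 0,"ay": 0,"az": 0.07}])

```text
t: 5.88
tool_pos: [0.448, -0.1963, 0.3688]
orientation: [2.16, 1.876, 0.333]
force: [0.8, 0.1, -0.9]
opening: 0.0004
gripper_force: 0.0
```

```bash
python3 -c "
from h import *
R2=np.column_stack([EY,EX,-EN]);rel(S(.05,-.185,-.017),R2);print(tipS())"
```

```text
t 5.88 d [-0.0019  0.0001  0.071 ] rot [-0.0002 -0.0027  0.0019] T [ 0.472 -0.201  0.302]
[ 0.04991    -0.18281369  0.05403348]
```

Request:
carry_out(targets=[{"hand": 0,"x": -0.003,"y": 0,"z": 0.04,"ax": 0,"ay": 0,"az": 0},{"hand": 0,"x": -0.003,"y": 0,"z": 0.06,"ax": 0,"ay": 0,"az": 0},{"hand": 0,"x": -0.003,"y": 0,"z": 0.071,"ax": 0,"ay": 0,"az": 0},{"hand": 0,"x": -0.003,"y": 0,"z": 0.071,"ax": 0,"ay": 0,"az": 0},{"hand": 0,"x": 0.005,"y": 0,"z": 0.071,"ax": 0,"ay": 0,"az": 0},{"hand": 0,"x": 0.013,"y": 0,"z": 0.071,"ax": 0,"ay": 0,"az": 0},{"hand": 0,"x": 0.021,"y": 0,"z": 0.071,"ax": 0,"ay": 0,"az": 0},{"hand": 0,"x": 0.03,"y": 0,"z": 0.071,"ax": 0,"ay": 0,"az": 0}])

```text
t: 6.88
tool_pos: [0.4763, -0.1708, 0.3034]
orientation: [2.159, 1.872, 0.332]
force: [-1.6, -3.8, 2.8]
opening: 0.0008
gripper_force: 2.2
```

```bash
python3 -c "
from h import *
print(tipS(),read_state()['force']@EY)"
```

```text
[ 0.05085186 -0.15393634 -0.01569305] -3.9687053503192526
```

Request:
carry_out(targets=[{"hand": 0,"x": 0.013,"y": 0,"z": 0,"ax": 0,"ay": 0,"az": 0},{"hand": 0,"x": 0.026,"y": 0,"z": 0,"ax": 0,"ay": 0,"az": 0},{"hand": 0,"x": 0.039,"y": 0,"z": 0,"ax": 0,"ay": 0,"az": 0},{"hand": 0,"x": 0.052,"y": 0,"z": 0,"ax": 0,"ay": 0,"az": 0},{"hand": 0,"x": 0.065,"y": 0,"z": 0,"ax": 0,"ay": 0,"az": 0},{"hand": 0,"x": 0.078,"y": 0,"z": 0,"ax": 0,"ay": 0,"az": 0},{"hand": 0,"x": 0.09,"y": 0,"z": 0,"ax": 0,"ay": 0,"az": 0},{"hand": 0,"x": 0.1,"y": 0,"z": 0,"ax": 0,"ay": 0,"az": 0}])

```text
t: 7.88
tool_pos: [0.4902, -0.0712, 0.3024]
orientation: [2.161, 1.874, 0.332]
force: [2.1, -4.6, 2.4]
opening: 0.0002
gripper_force: 2.2
```

Request:
carry_out(targets=[{"hand": 0,"x": 0.005,"y": 0,"z": 0,"ax": 0,"ay": 0,"az": 0},{"hand": 0,"x": 0.01,"y": 0,"z": 0,"ax": 0,"ay": 0,"az": 0},{"hand": 0,"x": 0.015,"y": 0,"z": 0,"ax": 0,"ay": 0,"az": 0},{"hand": 0,"x": 0.018,"y": 0,"z": 0,"ax": 0,"ay": 0,"az": 0},{"hand": 0,"x": 0.018,"y": 0,"z": 0,"ax": 0,"ay": 0,"az": 0}])

```text
t: 8.5
tool_pos: [0.4926, -0.0538, 0.3022]
orientation: [2.162, 1.874, 0.332]
force: [0.5, -1.0, 0.5]
opening: 0.0005
gripper_force: 0.5
```

```bash
python3 -c "
from h import *
print(tipS(),read_state()['force']@EY)"
```

```text
[ 0.04935666 -0.03552232 -0.01664821] -0.9066584253844141
```

Request:
carry_out(targets=[{"hand": 0,"x": 0.0025,"y": 0,"z": 0,"ax": 0,"ay": 0,"az": 0},{"hand": 0,"x": 0.005,"y": 0,"z": 0,"ax": 0,"ay": 0,"az": 0},{"hand": 0,"x": 0.006,"y": 0,"z": 0,"ax": 0,"ay": 0,"az": 0},{"hand": 0,"x": 0.006,"y": 0,"z": 0,"ax": 0,"ay": 0,"az": 0}])

```text
t: 9.0
tool_pos: [0.4932, -0.0492, 0.3022]
orientation: [2.161, 1.872, 0.328]
force: [-2.9, -9.8, 0.3]
opening: 0.0006
gripper_force: 5.4
```

Request:
carry_out(targets=[{"hand": 0,"x": 0.001,"y": 0,"z": 0,"ax": 0,"ay": 0,"az": 0},{"hand": 0,"x": 0.002,"y": 0,"z": 0,"ax": 0,"ay": 0,"az": 0},{"hand": 0,"x": 0.003,"y": 0,"z": 0,"ax": 0,"ay": 0,"az": 0}])

```text
t: 9.38
tool_pos: [0.4934, -0.048, 0.3022]
orientation: [2.16, 1.87, 0.323]
force: [-5.4, -27.1, 1.1]
opening: 0.0004
gripper_force: 13.8
```

```bash
python3 -c "
from h import *
print(tipS(),read_state()['force']@EY)"
```

```text
[ 0.0493407  -0.03110668 -0.01661224] -27.58425429570096
```

Request:
carry_out(targets=[{"hand": 0,"x": -0.006,"y": 0,"z": 0,"ax": 0,"ay": 0,"az": 0},{"hand": 0,"x": -0.02,"y": 0,"z": 0,"ax": 0,"ay": 0,"az": 0},{"hand": 0,"x": -0.025,"y": 0,"z": -0.04,"ax": 0,"ay": 0,"az": 0},{"hand": 0,"x": -0.04,"y": 0,"z": -0.09,"ax": 0,"ay": 0,"az": -0.17},{"hand": 0,"x": -0.07,"y": 0.04,"z": -0.09,"ax": 0,"ay": 0,"az": -0.35},{"hand": 0,"x": -0.07,"y": 0.04,"z": -0.09,"ax": 0,"ay": 0,"az": -0.53},{"hand": 0,"x": -0.07,"y": 0.04,"z": -0.09,"ax": 0,"ay": 0,"az": -0.71},{"hand": 0,"x": -0.07,"y": 0.04,"z": -0.09,"ax": 0,"ay": 0,"az": -0.89}])

```text
t: 10.38
tool_pos: [0.4907, -0.1152, 0.4002]
orientation: [1.114, 2.572, 0.134]
force: [-1.0, 0.4, -0.4]
opening: 0.0005
gripper_force: 0.0
```

Request:
carry_out(targets=[{"hand": 60,"x": 0,"y": 0,"z": 0,"ax": 0,"ay": 0,"az": -0.17},{"hand": 60,"x": 0,"y": 0,"z": 0,"ax": 0,"ay": 0,"az": -0.34},{"hand": 60,"x": 0,"y": 0,"z": 0,"ax": 0,"ay": 0,"az": -0.51},{"hand": 60,"x": 0,"y": 0,"z": 0,"ax": 0,"ay": 0,"az": -0.68},{"hand": 60,"x": 0,"y": 0,"z": 0,"ax": 0,"ay": 0,"az": -0.68}])

```text
t: 11.0
tool_pos: [0.4907, -0.1152, 0.4003]
orientation: [0.201, 2.786, -0.031]
force: [0.6, 0.7, 0.2]
opening: 0.0456
gripper_force: 0.0
```

```bash
python3 -c "
from h import *
rel(S(.1,-.1,.08));print(tipS(),read_state()['opening'])
im,d,p=snap('wrist','w4')"
```

```text
t 11.0 d [-0.0104 -0.0031 -0.0068] rot [ 0.0028 -0.0004 -0.0014] T [ 0.498 -0.119  0.41 ]
[ 0.08948243 -0.09635987  0.07320162] 0.04556527639780803
```

View pics/w4.png

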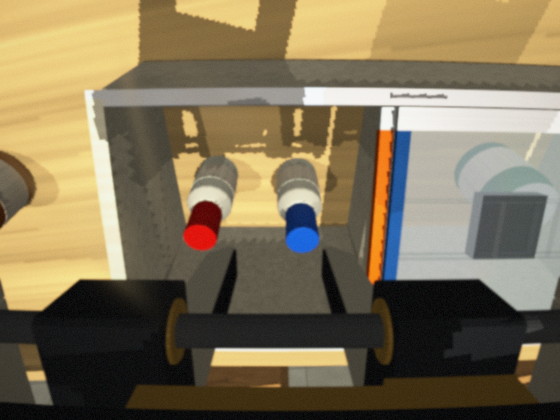

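The door stands open, with the orange edge at column 380 just short of the blue edge at column 400. The red cap's top is centred at (201,236) and the blue cap's at (303,239); both bottles are standing.

```bash
python3 -c "
from h import *
p=load('w4')
for q in [(201,236),(303,239)]:
  w=at(p,*q,z=.128);print(q,w,at(p,*q),toS(w))
w=at(p,201,236,z=.128)
g=w-Z*.016
print(toS(g)); rel(g+.06*EN,L=.167); rel(g,L=.167)"
```

```text
(201, 236) [ 0.60595508 -0.20091933  0.128     ] [ 0.60687315 -0.20140505  0.12683667] [ 0.11507934 -0.16533845 -0.03990087]
(303, 239) [ 0.62232917 -0.1120928   0.128     ] [ 0.62156997 -0.11206971  0.12888144] [ 0.11840345 -0.07508464 -0.04111074]
[ 0.10960702 -0.16533845 -0.05493595]
t 11.05 d [-0.0203 -0.0685  0.087 ] rot [ 0.0026 -0.0003 -0.0042] T [ 0.529 -0.19   0.325]
t 11.05 d [-0.0203 -0.0686  0.147 ] rot [ 0.0026 -0.0003 -0.0042] T [ 0.549 -0.193  0.269]
```

Request:
carry_out(targets=[{"hand": 44,"x": -0.02,"y": -0.067,"z": 0.0,"ax": 0.0026,"ay": 0,"az": -0.004},{"hand": 44,"x": -0.02,"y": -0.067,"z": 0.04,"ax": 0.0026,"ay": 0,"az": -0.004},{"hand": 44,"x": -0.02,"y": -0.067,"z": 0.08,"ax": 0.0026,"ay": 0,"az": -0.004},{"hand": 44,"x": -0.02,"y": -0.067,"z": 0.08,"ax": 0.0026,"ay": 0,"az": -0.004},{"hand": 44,"x": -0.02,"y": -0.067,"z": 0.08,"ax": 0.0026,"ay": 0,"az": -0.004}])

```text
t: 11.68
tool_pos: [0.527, -0.1883, 0.3334]
orientation: [0.197, 2.785, -0.037]
force: [0.3, 1.0, 1.2]
opening: 0.0406
gripper_force: 0.0
```

```bash
python3 -c "
from h import *
g=np.array([.6061,-.2009,.1128])
rel(g,L=.167);print(read_state()['opening'])"
```

```text
t 11.68 d [ 0.0003 -0.0011  0.0676] rot [-0.0009  0.0009  0.0021] T [ 0.55  -0.193  0.27 ]
0.04064529348744579
```

Request:
carry_out(targets=[{"hand": 44,"x": 0,"y": -0.001,"z": 0.02,"ax": 0,"ay": 0,"az": 0},{"hand": 44,"x": 0,"y": -0.001,"z": 0.035,"ax": 0,"ay": 0,"az": 0},{"hand": 44,"x": 0,"y": -0.001,"z": 0.05,"ax": 0,"ay": 0,"az": 0},{"hand": 44,"x": 0,"y": -0.001,"z": 0.06,"ax": 0,"ay": 0,"az": 0},{"hand": 44,"x": 0,"y": -0.001,"z": 0.067,"ax": 0,"ay": 0,"az": 0},{"hand": 44,"x": 0,"y": -0.001,"z": 0.067,"ax": 0,"ay": 0,"az": 0}])

```text
t: 12.42
tool_pos: [0.5494, -0.1927, 0.2687]
orientation: [0.195, 2.787, -0.037]
force: [0.3, 0.1, 0.3]
opening: 0.0408
gripper_force: 0.0
```

Request:
carry_out(targets=[{"hand": 20,"x": 0,"y": 0,"z": 0,"ax": 0,"ay": 0,"az": 0},{"hand": 20,"x": 0,"y": 0,"z": 0,"ax": 0,"ay": 0,"az": 0},{"hand": 20,"x": 0,"y": 0,"z": 0,"ax": 0,"ay": 0,"az": 0},{"hand": 20,"x": 0,"y": 0,"z": 0,"ax": 0,"ay": 0,"az": 0}], newtons=30)

```text
t: 12.92
tool_pos: [0.5496, -0.1929, 0.2698]
orientation: [0.195, 2.785, -0.038]
force: [0.4, -1.5, 2.3]
opening: 0.0301
gripper_force: 30.0
```

```bash
python3 -c "
from h import *
s=read_state();print(s['opening'],s['gripper_force'],s['force'],s['q'])
rel([.59,-.2,.34],L=.167)
R0=R.from_rotvec(s['orientation']).as_matrix();print('worldup in tool',R0.T@Z)"
```

```text
0.03014853593193678 29.984783828258514 [ 0.40540539 -1.5047037   2.29925192] [-0.46056888  0.03248612  1.86803576  0.13431508  0.9110431  -1.95620772]
t 12.93 d [-0.0628 -0.0017 -0.2189] rot [-0.0014  0.0011  0.0035] T [ 0.533 -0.192  0.497]
worldup in tool [-0.34308772 -0.00246329 -0.93930014]
```

Request:
carry_out(targets=[{"hand": 20,"x": -0.004,"y": 0,"z": -0.011,"ax": 0,"ay": 0,"az": 0},{"hand": 20,"x": -0.014,"y": 0,"z": -0.038,"ax": 0,"ay": 0,"az": 0},{"hand": 20,"x": -0.026,"y": 0,"z": -0.07,"ax": 0,"ay": 0,"az": 0},{"hand": 20,"x": -0.038,"y": 0,"z": -0.105,"ax": 0,"ay": 0,"az": 0},{"hand": 20,"x": -0.051,"y": 0,"z": -0.14,"ax": 0,"ay": 0,"az": 0},{"hand": 20,"x": -0.064,"y": 0,"z": -0.175,"ax": 0,"ay": 0,"az": 0},{"hand": 20,"x": -0.075,"y": 0,"z": -0.206,"ax": 0,"ay": 0,"az": 0},{"hand": 20,"x": -0.082,"y": 0,"z": -0.225,"ax": 0,"ay": 0,"az": 0}])

```text
t: 13.92
tool_pos: [0.5494, -0.1922, 0.5113]
orientation: [0.195, 2.784, -0.039]
force: [0.7, -0.1, -2.1]
opening: 0.0301
gripper_force: 30.0
```

```bash
python3 - <<'E'
from h import *
s=read_state();print(s['opening'],s['gripper_force'],s['tool_pos'],s['q'])
im,d,p=snap('top','top2')
c=np.hstack([cv2.resize(im[190:280,80:190],None,fx=4,fy=4,interpolation=cv2.INTER_CUBIC),cv2.resize(im[110:200,270:360],None,fx=4,fy=4,interpolation=cv2.INTER_CUBIC)])
cv2.imwrite('pics/c2.png',c)
E
```

```text
0.030067407092444275 29.979631304740906 [ 0.5494071  -0.19220445  0.51127595] [-0.45947303 -0.1135139   1.56246471  0.10809009  1.35814906 -1.89548743]
```

View pics/c2.png

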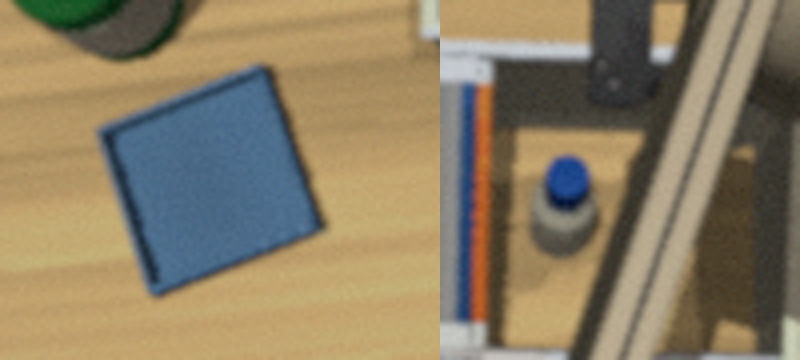

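The tray rim corners in the crop are (100,130), (268,66), (325,228) and (153,297). The blue bottle still stands at (568,190), and the doors are unchanged.

```bash
python3 - <<'E'
from h import *
p=load('top2')
c=[at(p,80+(u+.5)/4-.5,190+(v+.5)/4-.5,z=.022) for u,v in [(100,130),(268,66),(325,228),(153,297)]]
print(np.round(c,3));m=np.mean(c,0);print(m)
print('det',at(p,85,173,z=.2), at(load('top0'),110,190,z=.05))
s=read_state();R0=R.from_rotvec(s['orientation']).as_matrix()
g=s['tool_pos']+.167*R0[:,2];print('grasp',g)
D=np.array([m[0]-.606,m[1]+.201,0]) # bottle axis shift
print('shift',D,'bottle from grasp', g[:2]-[.606,-.201]);print('tool delta',R0.T@D,'down .1',R0.T@[0,0,-.1])
E
```

```text
[[0.523 0.466 0.022]
 [0.556 0.34  0.022]
 [0.434 0.306 0.022]
 [0.398 0.432 0.022]]
[0.47751329 0.38627419 0.022     ]
det [0.6143923  0.44400486 0.2       ] [0.60813255 0.43648133 0.05      ]
grasp [ 0.60692831 -0.20096734  0.35716953]
shift [-0.12848671  0.58727419  0.        ] bottle from grasp [9.28308169e-04 3.26581075e-05]
tool delta [ 0.19558183  0.56353931 -0.07463915] down .1 [0.03470555 0.00037648 0.09378371]
```

Request:
carry_out(targets=[{"hand": 20,"x": 0.006,"y": 0.018,"z": -0.002,"ax": 0,"ay": 0,"az": 0},{"hand": 20,"x": 0.017,"y": 0.05,"z": -0.007,"ax": 0,"ay": 0,"az": 0},{"hand": 20,"x": 0.03,"y": 0.088,"z": -0.012,"ax": 0,"ay": 0,"az": 0},{"hand": 20,"x": 0.043,"y": 0.126,"z": -0.017,"ax": 0,"ay": 0,"az": 0},{"hand": 20,"x": 0.057,"y": 0.164,"z": -0.022,"ax": 0,"ay": 0,"az": 0},{"hand": 20,"x": 0.07,"y": 0.202,"z": -0.027,"ax": 0,"ay": 0,"az": 0},{"hand": 20,"x": 0.083,"y": 0.24,"z": -0.032,"ax": 0,"ay": 0,"az": 0},{"hand": 20,"x": 0.096,"y": 0.278,"z": -0.037,"ax": 0,"ay": 0,"az": 0}])

```text
t: 14.98
tool_pos: [0.4853, 0.0993, 0.5077]
orientation: [0.195, 2.789, -0.038]
force: [0.7, -0.0, -3.0]
opening: 0.0297
gripper_force: 30.0
```

Request:
carry_out(targets=[{"hand": 20,"x": 0.014,"y": 0.04,"z": -0.005,"ax": 0,"ay": 0,"az": 0},{"hand": 20,"x": 0.028,"y": 0.08,"z": -0.01,"ax": 0,"ay": 0,"az": 0},{"hand": 20,"x": 0.042,"y": 0.12,"z": -0.016,"ax": 0,"ay": 0,"az": 0},{"hand": 20,"x": 0.055,"y": 0.16,"z": -0.021,"ax": 0,"ay": 0,"az": 0},{"hand": 20,"x": 0.069,"y": 0.2,"z": -0.026,"ax": 0,"ay": 0,"az": 0},{"hand": 20,"x": 0.083,"y": 0.24,"z": -0.032,"ax": 0,"ay": 0,"az": 0},{"hand": 20,"x": 0.095,"y": 0.272,"z": -0.036,"ax": 0,"ay": 0,"az": 0},{"hand": 20,"x": 0.1,"y": 0.286,"z": -0.038,"ax": 0,"ay": 0,"az": 0}])

```text
t: 15.98
tool_pos: [0.419, 0.3973, 0.5084]
orientation: [0.191, 2.789, -0.04]
force: [0.5, -0.4, -2.8]
opening: 0.0302
gripper_force: 30.0
```

```bash
python3 - <<'E'
from h import *
s=read_state();R0=R.from_rotvec(s['orientation']).as_matrix()
g=s['tool_pos']+.167*R0[:,2];print('grasp',g,s['q'],s['opening'],s['t'])
D=np.array([.4775,.386,g[2]])-g;print(R0.T@D)
print('down .1',R0.T@[0,0,-.1]); snap('scene','s2')
im=load('s2')['im'];cv2.imwrite('pics/c3.png',cv2.resize(im[40:240,160:420],None,fx=3,fy=3))
E
```

```text
grasp [0.47507112 0.38881454 0.35133659] [ 0.75906832 -0.0522803   1.50918472 -0.2728713   1.47034321 -0.67677902] 0.03018512754192901 15.975
[-0.00262214 -0.00245466  0.00095926]
down .1 [0.03396444 0.00047373 0.0940542 ]
```

View pics/c3.png

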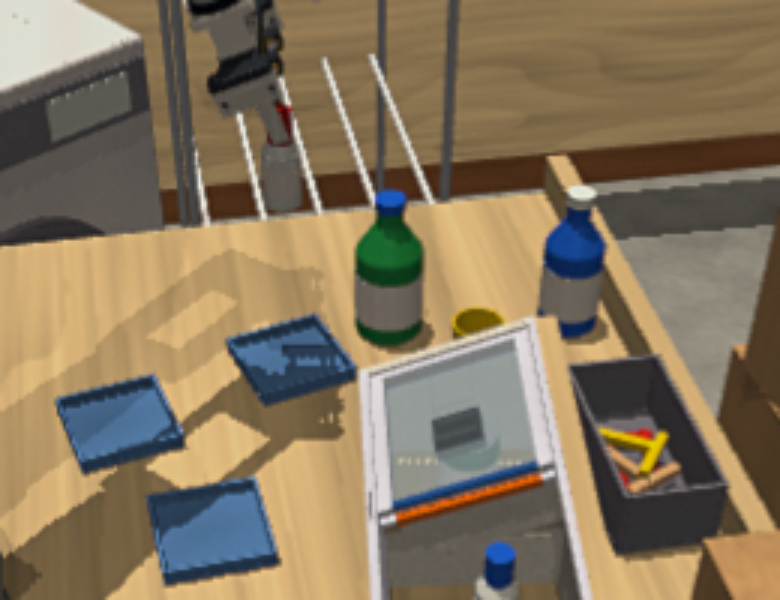

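The bottle hangs upright from the gripper and the doors are in place. I'll lower it now.

Request:
carry_out(targets=[{"hand": 20,"x": 0.009,"y": -0.001,"z": 0.03,"ax": 0,"ay": 0,"az": 0},{"hand": 20,"x": 0.022,"y": -0.0015,"z": 0.065,"ax": 0,"ay": 0,"az": 0},{"hand": 20,"x": 0.034,"y": -0.0015,"z": 0.1,"ax": 0,"ay": 0,"az": 0},{"hand": 20,"x": 0.046,"y": -0.0015,"z": 0.135,"ax": 0,"ay": 0,"az": 0},{"hand": 20,"x": 0.058,"y": -0.0015,"z": 0.168,"ax": 0,"ay": 0,"az": 0},{"hand": 20,"x": 0.067,"y": -0.0015,"z": 0.193,"ax": 0,"ay": 0,"az": 0},{"hand": 20,"x": 0.074,"y": -0.0015,"z": 0.212,"ax": 0,"ay": 0,"az": 0},{"hand": 20,"x": 0.074,"y": -0.0015,"z": 0.212,"ax": 0,"ay": 0,"az": 0}])

```text
t: 17.02
tool_pos: [0.4228, 0.392, 0.2842]
orientation: [0.195, 2.789, -0.042]
force: [-0.3, -0.0, -2.3]
opening: 0.0296
gripper_force: 30.0
```

```bash
python3 - <<'E'
from h import *
s=read_state();R0=R.from_rotvec(s['orientation']).as_matrix()
g=s['tool_pos']+.167*R0[:,2];print('grasp',g,'bottom',g[2]-.1049,s['force'],R0.T@[0,0,-.01])
E
```

```text
grasp [0.47884443 0.38325209 0.12718876] bottom 0.022288758753067683 [-0.31051507 -0.01098599 -2.31548425] [3.39879346e-03 5.33887113e-05 9.40453894e-03]
```

Bottom is about 17 mm above the floor, so I'll lower 16 mm slowly and check the force.

Request:
carry_out(targets=[{"hand": 20,"x": 0.0017,"y": 0,"z": 0.005,"ax": 0,"ay": 0,"az": 0},{"hand": 20,"x": 0.0034,"y": 0,"z": 0.0095,"ax": 0,"ay": 0,"az": 0},{"hand": 20,"x": 0.0048,"y": 0,"z": 0.013,"ax": 0,"ay": 0,"az": 0},{"hand": 20,"x": 0.0054,"y": 0,"z": 0.015,"ax": 0,"ay": 0,"az": 0},{"hand": 20,"x": 0.0054,"y": 0,"z": 0.015,"ax": 0,"ay": 0,"az": 0}])

```text
t: 17.65
tool_pos: [0.4234, 0.393, 0.2703]
orientation: [0.195, 2.786, -0.038]
force: [-0.2, 0.0, -1.9]
opening: 0.0305
gripper_force: 30.0
```

Request:
carry_out(targets=[{"hand": 20,"x": 0.0004,"y": 0,"z": 0.001,"ax": 0,"ay": 0,"az": 0},{"hand": 20,"x": 0.0007,"y": 0,"z": 0.002,"ax": 0,"ay": 0,"az": 0},{"hand": 20,"x": 0.0007,"y": 0,"z": 0.002,"ax": 0,"ay": 0,"az": 0}])

```text
t: 18.02
tool_pos: [0.4234, 0.393, 0.2683]
orientation: [0.195, 2.786, -0.038]
force: [0.1, -0.4, -3.8]
opening: 0.0303
gripper_force: 30.0
```

Request:
carry_out(targets=[{"hand": 20,"x": 0.0003,"y": 0,"z": 0.001,"ax": 0,"ay": 0,"az": 0},{"hand": 20,"x": 0.0006,"y": 0,"z": 0.0018,"ax": 0,"ay": 0,"az": 0},{"hand": 20,"x": 0.0006,"y": 0,"z": 0.0018,"ax": 0,"ay": 0,"az": 0}])

```text
t: 18.4
tool_pos: [0.4236, 0.3931, 0.2669]
orientation: [0.195, 2.786, -0.037]
force: [-1.0, -0.6, 2.0]
opening: 0.0295
gripper_force: 30.0
```

Touching the floor (force rose by about 5 N). I'll release and withdraw.

Request:
carry_out(targets=[{"hand": 55,"x": 0,"y": 0,"z": 0,"ax": 0,"ay": 0,"az": 0},{"hand": 55,"x": 0,"y": 0,"z": 0,"ax": 0,"ay": 0,"az": 0},{"hand": 55,"x": 0,"y": 0,"z": 0,"ax": 0,"ay": 0,"az": 0},{"hand": 55,"x": 0,"y": 0,"z": 0,"ax": 0,"ay": 0,"az": 0},{"hand": 55,"x": 0,"y": 0,"z": -0.02,"ax": 0,"ay": 0,"az": 0},{"hand": 55,"x": 0,"y": 0,"z": -0.06,"ax": 0,"ay": 0,"az": 0},{"hand": 55,"x": 0,"y": 0,"z": -0.12,"ax": 0,"ay": 0,"az": 0},{"hand": 55,"x": 0,"y": 0,"z": -0.15,"ax": 0,"ay": 0,"az": 0}])

```text
t: 19.4
tool_pos: [0.3719, 0.4011, 0.413]
orientation: [0.195, 2.782, -0.03]
force: [0.2, 0.5, -0.1]
opening: 0.0509
gripper_force: 0.0
```

```bash
python3 - <<'E'
from h import *
s=read_state();print(s['opening'],s['gripper_force'],s['force'])
snap('scene','s3')
im=load('s3')['im'];cv2.imwrite('pics/c4.png',cv2.resize(im[60:280,180:420],None,fx=2.7,fy=2.7))
E
```

```text
0.0508544063073521 0.0 [ 0.2472941   0.49194894 -0.07370849]
```

View pics/c4.png

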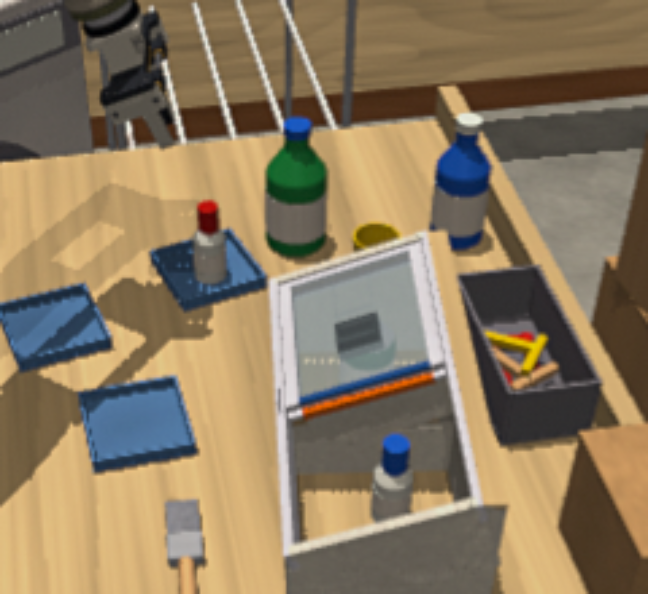

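The red bottle stands upright mid-tray at (210,245). The blue bottle is still in the case, the doors are in place, and the gripper is clear of everything.

```bash
python3 -c "
from plant import robot
print(robot.close_job())"
```

```text
the job is handed in; nothing more can be done
None
```

I slid the inner door gently to its stop with the outer door left closed, stood the red-capped bottle upright in the middle of the far tray and let go, and handed the job in at about 19.5 s; the hand-in returned no verdict.

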